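Shut the drying drawer and hold the flap at the mark

TASK

The tray of painted baubles has just been loaded into the little wooden drying cabinet: push its drawer fully shut first, then lift the metal flap on top of the cabinet by its bar until the flap is in line with the steel index arm at its side, and hold it there for inspection. The flap falls shut by itself, so finish while the gripper is still holding it still at that angle. Do not shift the index arm or disturb the jars, baubles and other things standing around.

Things in the scene. Friction and masses are not known exactly. Their poses are not given: they have to be found in the camera images.
- cabinet: Fixed plywood drying cabinet, 180 deep (x) x 240 wide (y) x 125 high, origin at the centre of its underside on the table; its -x side is the front with the drawer, its +y side carries the index arm. Its place and yaw vary. Metal guide wire in an arc (radius 165 about the hinge) stands 34 mm outside its +y side.
- drawer (a joint): Opening of the drawer in m: 0 fully shut, up to 0.08, growing as it comes out to the cabinet's -x. Starts partly open and stays where left (about 2 N of friction). Wooden front 212 wide x 92 high, from 12 to 104 mm above the table, flush with the cabinet's front when shut; tray of baubles behind it.
- drawer_bar (a point): Middle of the drawer's steel bar handle: round bar 11 mm thick and 100 mm long along the cabinet's y, 35 mm in front of the drawer front and 87 mm above the table. Axes as the cabinet's.
- flap (a joint): Angle of the flap in rad: 0 closed and level, up to 1.5, growing as its front edge rises. Aluminium flap 180 x 240 x 8 mm, about 0.35 kg (may vary), covering the cabinet's top, hinged along the cabinet's back top edge; hinge nearly free, falls shut when let go.
- flap_bar (a point): Middle of the flap's steel bar handle: round bar 11 mm thick and 100 mm long along the cabinet's y, standing 35 mm above the flap's upper face, 30 mm behind its front edge (with the flap closed 168 mm above the table). The free gap under the bar is about 30 mm. Bar can turn between the finger pads. Axes turn with the flap.
- flap_hinge (a point): Middle of the flap's hinge line, which runs along the cabinet's y at the cabinet's back top edge, 125.5 mm above the table. Axes turn with the flap: x points back from the front edge to the hinge, z out of its upper face. From here flap_bar is 150 mm to -x and 43 mm to +z.
- mark (a joint): Angle of the index arm in rad, about the same hinge line and counted as the flap's (0 level, growing upward), so the flap is at the mark when both angles are equal. Flat steel arm 210 mm long, 14 mm high and 8 mm thick, 22 mm outside the cabinet's +y side; differs each time, stiff, stays where it is.
- mark_tip (a point): The middle of the 20 mm high block at the free end of the index arm, 206 mm from the hinge line. Axes turn with the arm: x points back to the hinge.
- bauble_large: Loose bystander: silver ball 64 mm across on a stem with a round wooden foot 60 mm wide, 150 high, origin under the foot.
- bauble_small: Loose bystander: white ball 48 mm across on a stem with a round wooden foot 60 mm wide, 115 high, origin under the foot.
- jar_white: Loose bystander: white jar with a lid, 56 mm wide, 75 high, origin under its centre.
- jar_amber: Loose bystander: amber glass jar with steel cap, 66 mm wide, 90 high, origin under its centre.
- brush: Loose bystander: brush lying flat, handle towards its -x, origin near its middle.
- tub: Loose bystander: white open plastic tub 150 x 110 x 70 mm with small baubles in it, origin under its centre.
- mug: Loose bystander: white mug 76 mm wide, 90 high, origin under its centre.

How it is judged (in metres and radians):
On the way, in this order (a step that is already met when the one before it is completed fails the run):
1. the drawer is pushed fully shut, with the flap still down (value of joint drawer below 0.005 m and value of joint flap below 0.15 rad), for 0.2 s.
2. the gripper holds the flap in line with the index arm (value of joint drawer below 0.005 m and angle between the x axis of flap and the x axis of mark, either way round below 0.07 rad and contact force between the fingers and flap above 0.5 N), for 0.3 s.
At the end, for the whole second after the job is handed in: Drawer shut to within 5 mm; flap still (under 0.05 rad/s) and within 0.07 rad (4 degrees) of the index arm's angle, carried by the fingers (over 0.5 N between them); index arm tip within 10 mm of where it started (all of step 2 and velocity of joint flap between -0.05 and 0.05 rad/s and distance of mark_tip from where it was at the start of the episode below 0.01 m); the arm keeps its last pose, push and grip.
It fails at once if the index arm is pushed away (its tip moved by more than 15 mm) (distance of mark_tip from where it was at the start of the episode above 0.015 m).
It fails at once if a bystander is moved by more than 30 mm (distance of any of bauble_large, bauble_small, jar_white, jar_amber, brush, tub, mug from where it was at the start of the episode above 0.03 m).
It also fails if it takes over 51 s, if anything falls off the work surface, if the arm or the gripper's body presses on something with over 40 N, if the wrist force passes 120 N, or if a joint passes its speed limit or range.

ROBOT

A 6-joint arm with a two-finger parallel gripper is mounted at the origin on the work surface. World frame = base frame: x ahead of the robot, y to its left, z up, the work surface at z = 0. Lengths are in mm, angles in rad, forces in N, time in s.
With the tool pointing down it reaches from about 350 to 875 mm from the base axis. Payload 4.2 kg.
Tool frame: the origin (TCP) lies between the finger pads; the fingertips stand 8 mm ahead of it and the grasp point (between the pads) lies 11 mm behind it; z points along the fingers, y is the line along which they close (so a half turn about z gives the same grasp; the last joint's range is limited). The gripper opens to 85 mm and grips with 20 to 120 N. Pads are 22 mm wide; open, the fingers measure 114 mm over their backs; the gripper's body (76 mm by 85 mm) begins 54 mm behind the grasp point. The pads swing forward as they close: fully open they stand 13 mm farther back than shut.
Start: joints at [1.583, 0.385, 0.008, 0, -1.194, -0.259], TCP at [152.657, 606.049, 239.312] pointing down, gripper open.
Joint ranges: [-3.14, 3.14], [-1.21, 2.06], [-1.07, 1.41], [-3.16, 2.05], [-2.99, -0.16], [-3.1, 3.1]. Speed limits (rad/s): [2.79, 2.79, 3.14, 3.14, 3.14, 3.14].

INTERFACE

Orientations are given as a unit quaternion [x, y, z, w].
In Python, from bench import read_state, get_image, camera_params, job_done gives the robot as it stands.
- The arm moves only by the tool drive_tool, never from a script. Its argument "moves" is a list that holds one entry, the list of rows, each a list of 7 numbers: the shift along the tool's x, y, z in m, then the turn, a rotation vector about the tool's x, y, z in rad, then the closure in counts, from 0 (fully open) to 255 (shut). A call has 1 to 8 rows; each row shifts and turns the commanded pose from where the row before left it, along the tool's axes as they then stand; what a row does not reach is not made up. A row lasts 1/12 s, in which the tool goes at most 41.7 mm and 7.16 degrees, less where a joint would pass 70% of its speed; a pose out of reach is approached as far as the arm can. A call is refused whole if a number of a shift passes 0.0417 or a number of a turn 0.125, either way. A call with a gripper value outside its range is refused whole. The fingers move at their own pace and stop on an object; the grip force is fixed at half the most. Time passes only in rows, so rows that do not move let the fingers close. It gives the time, the measured TCP pose, the force and the opening at its end, in the units of the state.
- read_state(): the state, without advancing time (a new reading comes with each control period).
- get_image(name): name is "scene" or "side" or "wrist"; returns the picture (480x640x3 uint8, blue, green, red); there is no depth.
- camera_params(name): a dict with "mtx" (3x3 intrinsics, pixels), "extrinsics" (4x4, takes a point from camera to world coordinates). Camera axes: x right, y up, looking along -z (the intrinsics and any distortion apply to the point x, -y, -z); pixel columns grow to the right and rows downward; lengths in mm; the calibration is good to about 2 mm. A picture is of the moment at which its call begins: read the wrist's pose just before it. camera_params takes no time and is no camera call; for the wrist camera it gives the pose at the moment of the call.
- job_done(): hands the job in, once; it reports no verdict.
The state is a dict: "clock": time; "joints": joint angles; "joint_vel": joint speeds; "joint_efforts": joint torques, N m; "position": TCP position; "ee_rot": TCP orientation; "contact_force": force on the tool from outside, world axes, zero at the start; "wrist_torque": the same for the moment, N m; "gripper_width": finger opening in mm.
Only numpy, scipy, OpenCV 4.12 (cv2) and the standard library are available. Lean on these libraries where they do the work, as an engineer would, in place of code of your own. Each camera call takes 0.05 s, during which the arm holds its last target. There are 200 camera calls.

## Working session

There is one attempt and no reset: what is moved stays moved. The work goes in short steps, Python scripts to look and compute and a tool call to move; the robot and the scene stay as the last step left them, time stands still between calls to the robot, and variables do not carry over. Pictures are saved under pics/ and viewed, on a budget of 10 in all, crops included, one or two more only if the job needs it, and the job is handed in when it is done.

Besides the shell and the picture viewer there is one more tool, called after "Request:" by a JSON object that holds its "api" and its "payload". drive_tool: Moves the arm, as the interface text tells. Its arguments: {"type":"object","properties":{"moves":{"type":"array"}},"required":["moves"]}

```bash
mkdir -p pics
python3 - <<'E'
from bench import *
import cv2
s=read_state();print(s)
for n in("scene","side"):
    im=get_image(n);cv2.imwrite(f"pics/{n}0.png",im)
    p=camera_params(n);print(n,p)
E
```

```text
{'clock': 0.0, 'joints': array([ 1.58255179e+00,  3.85570812e-01,  6.60333922e-03, -5.15864320e-04,
       -1.19399400e+00, -2.58567389e-01]), 'joint_vel': array([-3.28601343e-04, -4.01220368e-05, -1.46539156e-03,  4.29956264e-04,
       -2.08696976e-04,  7.14346908e-04]), 'joint_efforts': array([-3.64905418e-04, -3.92283833e+01,  1.88392246e+01,  4.18583527e+00,
       -4.69696926e-03, -3.74851680e-06]), 'position': array([152.55376761, 605.5016568 , 238.20165747]), 'ee_rot': array([ 9.92382814e-01, -1.23187340e-01, -9.16709264e-05,  1.10500295e-03]), 'contact_force': array([ 0.22815718, -1.0351756 , -0.05791082]), 'wrist_torque': array([-0.03918609,  0.01899546,  0.001995  ]), 'gripper_width': 85.50539957607502}
scene {'mtx': array([[615.77794999,   0.        , 324.00281378],
       [  0.        , 615.77794999, 235.97333915],
       [  0.        ,   0.        ,   1.        ]]), 'extrinsics': array([[ 6.67998144e-01, -5.63376046e-01,  4.86195341e-01,
         1.37279495e+03],
       [ 7.44131428e-01,  4.99680898e-01, -4.43381797e-01,
        -6.66327698e+02],
       [ 6.84815884e-03,  6.57971451e-01,  7.53011735e-01,
         1.29391194e+03],
       [ 0.00000000e+00,  0.00000000e+00,  0.00000000e+00,
         1.00000000e+00]])}
side {'mtx': array([[540.44975722,   0.        , 305.58693933],
       [  0.        , 540.44975722, 244.28684078],
       [  0.        ,   0.        ,   1.        ]]), 'extrinsics': array([[-9.72554615e-01,  1.64529739e-01, -1.64521995e-01,
         3.61709671e+02],
       [-2.32530214e-01, -6.62373073e-01,  7.12173864e-01,
         1.14408708e+03],
       [ 8.19884057e-03,  7.30884312e-01,  6.82452124e-01,
         1.17600740e+03],
       [ 0.00000000e+00,  0.00000000e+00,  0.00000000e+00,
         1.00000000e+00]])}
```

View pics/scene0.png

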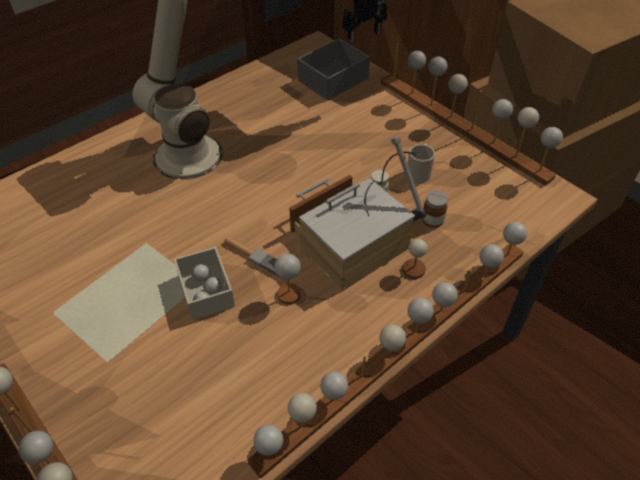

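View pics/side0.png

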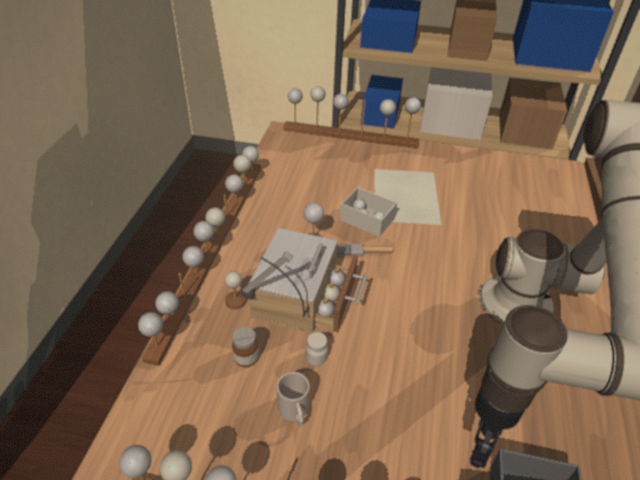

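The scene view shows the cabinet at about (355,225) with its drawer open towards the robot, and the index arm rising steeply from (418,213) to (397,140). In the side view the cabinet is at about (300,280), with the arm from (247,290) to (290,257). I'll take enlarged crops to pick points from.

Run:
```python
import cv2,numpy as np
a=cv2.imread("pics/scene0.png")[125:295,275:445];b=cv2.imread("pics/side0.png")[215:345,225:375]
a=cv2.resize(a,(400*1,400),interpolation=cv2.INTER_CUBIC)
b=cv2.resize(b,(400,347),interpolation=cv2.INTER_CUBIC)
o=np.zeros((400,800,3),np.uint8);o[:400,:400]=a;o[:347,400:]=b
o=cv2.convertScaleAbs(o,alpha=1.6)
cv2.imwrite("pics/crop1.png",o)
```

```text
(no output)
```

View pics/crop1.png

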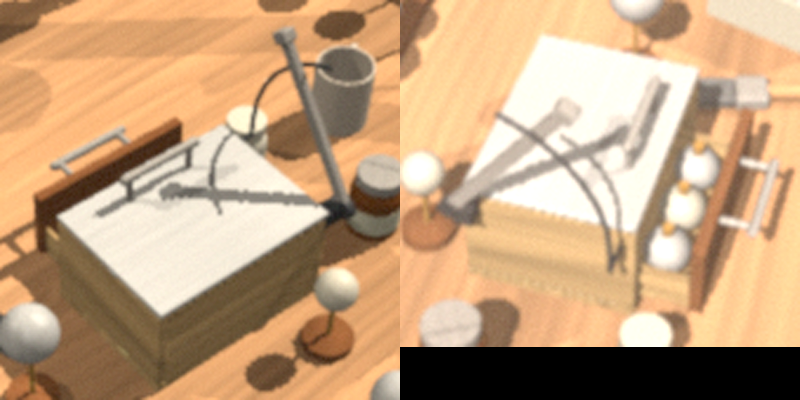

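The crop shows the flap corners, both bars, the drawer open with the baubles visible, and the arm tip at (285,36) in the left panel. I'll fit the cabinet pose, drawer opening and mark angle together.

```bash
cat > h.py <<'E'
import numpy as np,cv2
from bench import *
from scipy.optimize import least_squares
from scipy.spatial.transform import Rotation as R
def proj(P,n,cp={}):
    p=cp.setdefault(n,camera_params(n)) if n!="wrist" else camera_params(n)
    E=np.array(p["extrinsics"]);c=(np.atleast_2d(P)-E[:3,3])@E[:3,:3]
    c=c*[1,-1,-1];u=c@np.array(p["mtx"]).T
    return u[:,:2]/u[:,2:]
def W(q,L): # q=x,y,yaw
    return np.array([q[0],q[1],0])+np.atleast_2d(L)@np.array([[np.cos(q[2]),np.sin(q[2]),0],[-np.sin(q[2]),np.cos(q[2]),0],[0,0,1]])
def local(d,m):
    c,s=np.cos(m),np.sin(m)
    return dict(Fm=(-90,-120,133.5),Fp=(-90,120,133.5),Bm=(90,-120,133.5),Bp=(90,120,133.5),Bm0=(90,-120,0),
     fbm=(-60,-50,168.5),fbp=(-60,50,168.5),fb=(-60,0,168.5),db=(-125-d,0,87),tip=(90-206*c,146,125.5+206*s))
E
cat > fit.py <<'E'
from h import *
S=lambda x,y:(275+x/2.353,125+y/2.353)
D=lambda x,y:(225+(x-400)/2.667,215+y/2.667)
obs=[("scene","Fm",S(58,215)),("scene","Bm",S(162,312)),("scene","Bp",S(328,212)),("scene","Fp",S(222,128)),("scene","Bm0",S(162,382)),
("scene","fb",S(162,164)),("scene","db",S(91,148.5)),("scene","tip",S(285,36)),
("side","Bm",D(545,38)),("side","Fm",D(698,68)),("side","Bp",D(475,200)),("side","Fp",D(640,222)),("side","db",D(765,197)),("side","fb",D(640,121)),("side","tip",D(628,128))]
def res(p):
    L=local(p[3],p[4]);return np.concatenate([proj(W(p,L[k]),n)[0]-o for n,k,o in obs])
r=min((least_squares(res,[600,150,y,40,1.0],x_scale=[100,100,.3,30,.5],loss="soft_l1") for y in(-.5,0,.5)),key=lambda r:r.cost)
print(r.x,r.cost)
for o,e in zip(obs,res(r.x).reshape(-1,2)):print(o[:2],e.round(1))
np.save("q.npy",r.x)
L=local(r.x[3],r.x[4])
for k in("fb","db","tip"):print(k,W(r.x,L[k])[0].round(1))
E
python3 fit.py
```

```text
Traceback (most recent call last):
  File "fit.py", line 9, in <module>
    r=min((least_squares(res,[600,150,y,40,1.0],x_scale=[100,100,.3,30,.5],loss="soft_l1") for y in(-.5,0,.5)),key=lambda r:r.cost)
  File "fit.py", line 9, in <genexpr>
    r=min((least_squares(res,[600,150,y,40,1.0],x_scale=[100,100,.3,30,.5],loss="soft_l1") for y in(-.5,0,.5)),key=lambda r:r.cost)
           ~~~~~~~~~~~~~^^^^^^^^^^^^^^^^^^^^^^^^^^^^^^^^^^^^^^^^^^^^^^^^^^^^^^^^^^^^^^^^^^
  File "fit.py", line 8, in res
    L=local(p[3],p[4]);return np.concatenate([proj(W(p,L[k]),n)[0]-o for n,k,o in obs])
                                              ~~~~^^^^^^^^^^^^^
  File "h.py", line 6, in proj
    p=cp.setdefault(n,camera_params(n)) if n!="wrist" else camera_params(n)
                      ~~~~~~~~~~~~~^^^
ValueError: time passes only in moves, steps and waits
```

```bash
sed -i 's/    p=cp.setdefault.*/    if n not in cp: cp[n]=camera_params(n)\n    p=cp[n]/' h.py; python3 fit.py
```

```text
[ 6.25583623e+02  1.31986012e+02 -5.36816766e-02  6.32982610e+01
  8.51713650e-01] 46.12659428246333
('scene', 'Fm') [-0.1 -1. ]
('scene', 'Bm') [0.7 0.2]
('scene', 'Bp') [ 1.  -2.1]
('scene', 'Fp') [-0.1 -3.9]
('scene', 'Bm0') [-0.9  3. ]
('scene', 'fb') [-0.7 -3. ]
('scene', 'db') [-0.9 -1. ]
('scene', 'tip') [-4.  -2.1]
('side', 'Bm') [-1.9 -1.4]
('side', 'Fm') [ 0.6 -0.5]
('side', 'Bp') [-5.1 -4.1]
('side', 'Fp') [-0.6  2.9]
('side', 'db') [-1.  -0.5]
('side', 'fb') [ 1.1 -3.1]
('side', 'tip') [-16.2   0.6]
fb [565.7 135.2 168.5]
db [437.6 142.1  87. ]
tip [587.8 280.2 280.5]
```

```bash
sed -i 's/D(628,128)/D(569,108)/; s/("side","Bp",D(475,200)),//' fit.py; python3 fit.py
python3 - <<'E'
from h import *
q=np.load("q.npy");o=np.zeros((400,800,3),np.uint8)
for n,(x0,y0,w,h,off,s) in dict(scene=(275,125,170,170,0,2.353),side=(225,215,150,130,400,2.667)).items():
    im=cv2.imread(f"pics/{n}0.png")[y0:y0+h,x0:x0+w];im=cv2.convertScaleAbs(cv2.resize(im,None,fx=s,fy=s),alpha=1.6)
    L=local(q[3],q[4]);px=lambda l:[tuple(int(v) for v in (u-[x0,y0])*s) for u in proj(W(q,l),n)]
    for ch in (["Fm","Fp","Bp","Bm","Fm"],["fbm","fbp"],["Bm","Bm0"]):
        cv2.polylines(im,[np.array(px([L[k] for k in ch]))],0,(0,0,255),1)
    cv2.polylines(im,[np.array(px([(90,146,125.5),L["tip"]]))],0,(0,255,0),1)
    d=L["db"];cv2.polylines(im,[np.array(px([(d[0],-50,87),(d[0],50,87)]))],0,(255,0,0),1)
    im=im[:400,:400];o[:im.shape[0],off:off+im.shape[1]]=im
cv2.imwrite("pics/ov1.png",o)
E
```

```text
[ 6.27437777e+02  1.29522040e+02 -6.16958311e-02  6.52272397e+01
  9.34984357e-01] 21.972818387867047
('scene', 'Fm') [-0.3 -0.5]
('scene', 'Bm') [0.  1.1]
('scene', 'Bp') [ 1.  -0.9]
('scene', 'Fp') [ 0.2 -3.1]
('scene', 'Bm0') [-1.6  3.8]
('scene', 'fb') [-0.8 -2.3]
('scene', 'db') [-1.1 -0.9]
('scene', 'tip') [ 0.3 -1.8]
('side', 'Bm') [-1.9 -2.2]
('side', 'Fm') [ 0.4 -0.9]
('side', 'Fp') [-1.6  2.2]
('side', 'db') [-0.9 -0.7]
('side', 'fb') [ 0.6 -3.7]
('side', 'tip') [-0.6  2.8]
fb [567.6 133.2 168.5]
db [437.6 141.3  87. ]
tip [604.2 277.2 291.2]
```

View pics/ov1.png

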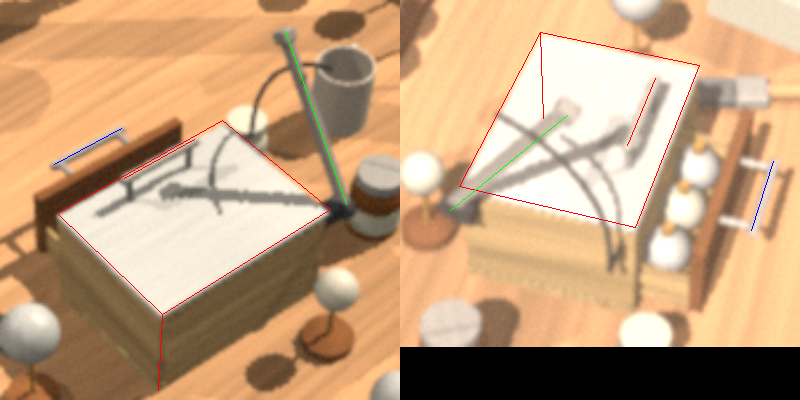

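The overlay matches to a few px. In the side view the arm's real tip is at crop (569,108), and the other bar-like shape is its shadow. Next I'll plan the approach to in front of the drawer bar, turning the tool so its y axis lies along the cabinet's x.

```bash
cat >> h.py <<'E'
def rot(yaw,tilt=0): # tool down, y along cabinet -x; tilt about cabinet y
    c,s=np.cos(yaw),np.sin(yaw)
    M=np.array([[s,-c,0],[-c,-s,0],[0,0,-1]]).T.copy()
    M=np.column_stack([[s,-c,0],[-c,-s,0],[0,0,-1]])
    return R.from_rotvec(tilt*np.array([-s,c,0]))*R.from_matrix(M)
def plan(p1,r1,n,g,p0=None,r0=None):
    if p0 is None:
        s=read_state();p0=s["position"];r0=R.from_quat(s["ee_rot"])
    dv=(r0.inv()*r1).as_rotvec();p0=np.array(p0);st=(np.array(p1)-p0)/n
    st_r=np.round(dv/n,3)
    for i in range(n):
        r=r0*R.from_rotvec(dv*i/n);print([*(np.round(r.inv().apply(st)/1000,4)).tolist(),*st_r.tolist(),g])
E
python3 - <<'E'
from h import *
plan([390,143,235],rot(-.062),16,255)
E
```

```text
[0.0215, 0.0244, 0.0003, 0.0, -0.0, 0.087, 255]
[0.0235, 0.0225, 0.0003, 0.0, -0.0, 0.087, 255]
[0.0253, 0.0203, 0.0003, 0.0, -0.0, 0.087, 255]
[0.027, 0.0181, 0.0002, 0.0, -0.0, 0.087, 255]
[0.0285, 0.0157, 0.0002, 0.0, -0.0, 0.087, 255]
[0.0297, 0.0131, 0.0002, 0.0, -0.0, 0.087, 255]
[0.0307, 0.0105, 0.0002, 0.0, -0.0, 0.087, 255]
[0.0315, 0.0078, 0.0002, 0.0, -0.0, 0.087, 255]
[0.0321, 0.0051, 0.0002, 0.0, -0.0, 0.087, 255]
[0.0324, 0.0023, 0.0002, 0.0, -0.0, 0.087, 255]
[0.0325, -0.0005, 0.0002, 0.0, -0.0, 0.087, 255]
[0.0323, -0.0033, 0.0002, 0.0, -0.0, 0.087, 255]
[0.0319, -0.0061, 0.0002, 0.0, -0.0, 0.087, 255]
[0.0313, -0.0089, 0.0002, 0.0, -0.0, 0.087, 255]
[0.0304, -0.0115, 0.0002, 0.0, -0.0, 0.087, 255]
[0.0293, -0.0141, 0.0002, 0.0, -0.0, 0.087, 255]
```

Request:
{"api": "drive_tool", "payload": {"moves": [[[0.0215,0.0244,0,0,0,0.087,255],[0.0235,0.0225,0,0,0,0.087,255],[0.0253,0.0203,0,0,0,0.087,255],[0.027,0.018,0,0,0,0.087,255],[0.0285,0.0157,0,0,0,0.087,255],[0.0297,0.013,0,0,0,0.087,255],[0.0307,0.0105,0,0,0,0.087,255],[0.0315,0.0078,0,0,0,0.087,255]]]}}

```text
clock: 0.77
position: [271.5, 373.1, 239.0]
ee_rot: [0.89, -0.456, -0.0, 0.0]
contact_force: [0.1, 0.6, -0.4]
gripper_width: 0.2
```

Request:
{"api": "drive_tool", "payload": {"moves": [[[0.032,0.005,0,0,0,0.087,255],[0.0324,0.0023,0,0,0,0.087,255],[0.0325,-0.0005,0,0,0,0.087,255],[0.0323,-0.0033,0,0,0,0.087,255],[0.0319,-0.006,0,0,0,0.087,255],[0.0313,-0.009,0,0,0,0.087,255],[0.0304,-0.0115,0,0,0,0.087,255],[0.0293,-0.014,0,0,0,0.087,255]]]}}

```text
clock: 1.43
position: [388.8, 141.4, 239.2]
ee_rot: [-0.681, 0.732, 0.0, -0.0]
contact_force: [1.7, 0.9, 1.0]
gripper_width: -0.3
```

Run:
```python
from h import *
s=read_state();print(s["clock"],s["position"],R.from_quat(s["ee_rot"]).as_matrix().round(3).tolist(),s["gripper_width"])
im=get_image("wrist");cv2.imwrite("pics/w1.png",im)
np.save("w1.npy",camera_params("wrist")["extrinsics"])
q=np.load("q.npy")
for x,y in ((390,143),):plan([390,143,84],rot(-.062),6,255)
```

```text
1.4333 [388.79620413 141.42764455 239.22684029] [[-0.072, -0.997, -0.0], [-0.997, 0.072, 0.0], [-0.0, 0.0, -1.0]] -0.2707861153434822
[-0.0009, 0.0, 0.0258, 0.0, -0.0, -0.003, 255]
[-0.0009, 0.0, 0.0258, 0.0, -0.0, -0.003, 255]
[-0.0009, 0.0, 0.0258, 0.0, -0.0, -0.003, 255]
[-0.0009, 0.0, 0.0258, 0.0, -0.0, -0.003, 255]
[-0.0008, 0.0, 0.0258, 0.0, -0.0, -0.003, 255]
[-0.0008, 0.0, 0.0258, 0.0, -0.0, -0.003, 255]
```

View pics/w1.png

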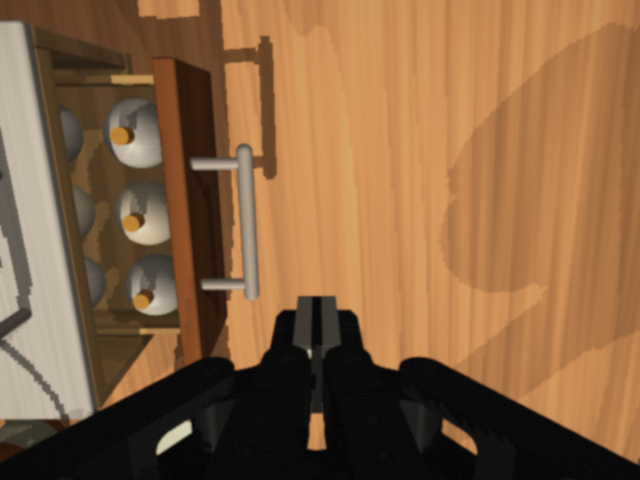

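The wrist view shows the drawer bar from (244,148) to (252,296) and the flap's front edge from (28,22) to (95,412).

```bash
cat >> h.py <<'E'
def ray(uv,z,E,n="wrist"):
    K=np.array(camera_params(n)["mtx"]);d=np.linalg.inv(K)@[*uv,1]*[1,-1,-1];d=E[:3,:3]@d
    return E[:3,3]+d*(z-E[2,3])/d[2]
E
python3 - <<'E'
from h import *
E=np.load("w1.npy")
for uv,z in(((244,148),87),((252,296),87),((28,22),133.5),((95,412),133.5)):print(uv,ray(uv,z,E).round(1))
q=np.load("q.npy");L=local(q[3],q[4])
for k in("db","Fm","Fp"):print(k,W(q,L[k]).round(1))
E
```

```text
(244, 148) [432.7  84.   87. ]
(252, 296) [440.1 187.9  87. ]
(28, 22) [525.4  10.6 133.5]
(95, 412) [543.5 241.7 133.5]
db [[437.6 141.3  87. ]]
Fm [[530.2  15.3 133.5]]
Fp [[545.  254.8 133.5]]
```

Request:
{"api": "drive_tool", "payload": {"moves": [[[0,0,0.031,0,0,0,255],[0,0,0.031,0,0,0,255],[0,0,0.031,0,0,0,255],[0,0,0.031,0,0,0,255],[0,0,0.03,0,0,0,255],[0,0,0,0,0,0,255]]]}}

```text
clock: 1.98
position: [385.2, 140.3, 80.7]
ee_rot: [-0.682, 0.731, 0.001, -0.006]
contact_force: [-0.5, -0.4, 0.1]
gripper_width: -0.0
```

Request:
{"api": "drive_tool", "payload": {"moves": [[[0,-0.01,0,0,0,0,255],[0,-0.01,0,0,0,0,255],[0,-0.01,0,0,0,0,255],[0,-0.01,0,0,0,0,255],[0,-0.01,0,0,0,0,255],[0,-0.01,0,0,0,0,255],[0,-0.01,0,0,0,0,255]]]}}

```text
clock: 2.57
position: [460.1, 138.5, 86.2]
ee_rot: [-0.683, 0.731, -0.0, 0.001]
contact_force: [-2.2, 1.0, 4.3]
gripper_width: -0.1
```

Request:
{"api": "drive_tool", "payload": {"moves": [[[0,-0.004,0,0,0,0,255],[0,-0.004,0,0,0,0,255],[0,-0.003,0,0,0,0,255],[0,0,0,0,0,0,255]]]}}

```text
clock: 2.9
position: [469.8, 137.4, 85.0]
ee_rot: [-0.683, 0.731, -0.0, -0.0]
contact_force: [-0.4, 0.4, -0.5]
gripper_width: -0.1
```

Request:
{"api": "drive_tool", "payload": {"moves": [[[0,-0.003,0,0,0,0,255],[0,-0.003,0,0,0,0,255],[0,-0.002,0,0,0,0,255],[0,0,0,0,0,0,255]]]}}

```text
clock: 3.23
position: [477.4, 136.8, 85.0]
ee_rot: [-0.683, 0.731, 0.0, -0.001]
contact_force: [-1.2, -0.8, -0.3]
gripper_width: -0.3
```

Request:
{"api": "drive_tool", "payload": {"moves": [[[0,-0.002,0,0,0,0,255],[0,-0.002,0,0,0,0,255],[0,-0.001,0,0,0,0,255],[0,0,0,0,0,0,255]]]}}

```text
clock: 3.57
position: [482.4, 136.5, 85.1]
ee_rot: [-0.683, 0.731, 0.0, -0.0]
contact_force: [-1.0, -0.8, -1.0]
gripper_width: 0.2
```

Run:
```python
from h import *
s=read_state();print(s["clock"],s["position"],s["contact_force"])
im=get_image("side");cv2.imwrite("pics/s2.png",cv2.convertScaleAbs(cv2.resize(im[205:345,215:385],(728,600)),alpha=1.5))
```

```text
3.5667 [482.42765592 136.49670077  85.09587737] [-1.00206641 -0.78146597 -1.04269535]
```

View pics/s2.png

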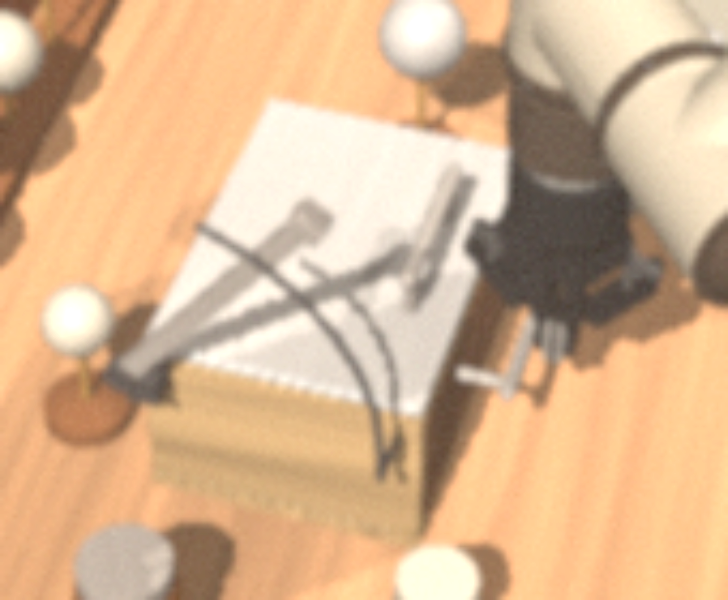

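The drawer front is nearly flush, with the bar touching the fingers at about (515,370). I'll push in small steps until the force rises.

Request:
{"api": "drive_tool", "payload": {"moves": [[[0,-0.002,0,0,0,0,255],[0,-0.001,0,0,0,0,255],[0,-0.001,0,0,0,0,255],[0,0,0,0,0,0,255]]]}}

```text
clock: 3.95
position: [483.8, 136.2, 84.9]
ee_rot: [-0.682, 0.731, 0.002, -0.002]
contact_force: [-10.1, 5.2, 4.9]
gripper_width: -0.2
```

Request:
{"api": "drive_tool", "payload": {"moves": [[[0,-0.001,0,0,0,0,255],[0,-0.001,0,0,0,0,255],[0,-0.001,0,0,0,0,255],[0,0,0,0,0,0,255]]]}}

```text
clock: 4.28
position: [484.1, 135.9, 84.7]
ee_rot: [-0.682, 0.731, 0.003, -0.005]
contact_force: [-18.2, 7.0, 8.8]
gripper_width: 0.3
```

Request:
{"api": "drive_tool", "payload": {"moves": [[[0,-0.001,0,0,0,0,255],[0,-0.001,0,0,0,0,255],[0,0,0,0,0,0,255]]]}}

```text
clock: 4.53
position: [484.3, 135.7, 84.7]
ee_rot: [-0.682, 0.731, 0.004, -0.006]
contact_force: [-25.0, 11.2, 13.0]
gripper_width: -0.2
```

The arm has stalled against a 25 N reaction. I'll back off, rise, and check with the wrist camera.

Request:
{"api": "drive_tool", "payload": {"moves": [[[0,0.012,0,0,0,0,255],[0,0.02,0,0,0,0,255],[0,0,-0.04,0,0,0,200],[0,0,-0.04,0,0,0,100],[0,0,-0.04,0,0,0,0],[0,0,-0.04,0,0,0,0],[0,0,0,0,0,0,0],[0,0,0,0,0,0,0]]]}}

```text
clock: 5.2
position: [461.5, 139.4, 248.7]
ee_rot: [-0.683, 0.731, -0.001, 0.005]
contact_force: [-0.9, 0.8, -0.2]
gripper_width: 72.5
```

Run:
```python
from h import *
s=read_state();print(s["clock"],s["position"],s["contact_force"])
im=get_image("wrist");cv2.imwrite("pics/w2.png",im)
np.save("w2.npy",camera_params("wrist")["extrinsics"])
```

```text
5.2 [461.50194312 139.40103325 248.73668058] [-0.94743173  0.79329275 -0.17717055]
```

View pics/w2.png

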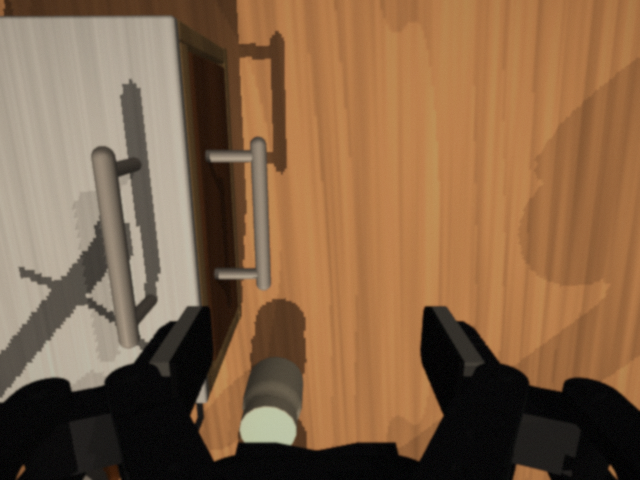

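The drawer front is flush. The flap bar runs from (102,152) to (128,343) and the drawer bar from (258,143) to (264,284).

Run:
```python
from h import *
E=np.load("w2.npy")
P={}
for n,uv,z in(("d1",(258,143),87),("d2",(264,284),87),("f1",(102,152),168.5),("f2",(128,343),168.5),("Fm",(175,18),133.5),("Fp",(202,402),133.5)):
    P[n]=ray(uv,z,E);print(n,P[n].round(1))
db=(P["d1"]+P["d2"])/2;fb=(P["f1"]+P["f2"])/2
v=P["f2"]-P["f1"];yaw=np.arctan2(-v[0],v[1]);print("yaw",yaw,"db",db,"fb",fb)
ax=np.array([np.cos(yaw),np.sin(yaw),0]);print("fb-db along x (expect 65+d):",(fb-db)@ax, "perp",(fb-db)@[-ax[1],ax[0],0])
c=fb+60*ax;print("cabinet",c)
q=np.array([c[0],c[1],yaw]);np.save("qc.npy",q)
# refit mark angle with both views
obs=[("scene",(275+285/2.353,125+36/2.353)),("side",(225+169/2.667,215+108/2.667))]
for m in np.arange(.8,1.1,.02):print(round(m,2),[ (proj(W(q,local(0,m)["tip"]),n)[0]-o).round(1).tolist() for n,o in obs])
plan([fb[0],fb[1],215],rot(yaw),4,0)
```

```text
d1 [495.9  83.7  87. ]
d2 [502.3 184.3  87. ]
f1 [560.2  78.  168.5]
f2 [567.7 181.4 168.5]
Fm [525.5  15.1 133.5]
Fp [545.2 247.8 133.5]
yaw -0.07209036842627616 db [499.12168375 134.03391276  87.        ] fb [563.92118067 129.72639696 168.5       ]
fb-db along x (expect 65+d): 64.94144915462954 perp 0.37104689658912016
cabinet [623.76533755 125.40472044 168.5       ]
0.8 [[-7.7, -0.3], [9.4, 9.2]]
0.82 [[-6.8, -0.6], [8.2, 8.1]]
0.84 [[-5.9, -0.8], [6.9, 6.9]]
0.86 [[-5.0, -1.0], [5.7, 5.8]]
0.88 [[-4.1, -1.2], [4.4, 4.7]]
0.9 [[-3.1, -1.3], [3.1, 3.6]]
0.92 [[-2.2, -1.4], [1.8, 2.6]]
0.94 [[-1.2, -1.5], [0.4, 1.5]]
0.96 [[-0.2, -1.6], [-1.0, 0.5]]
0.98 [[0.8, -1.6], [-2.4, -0.6]]
1.0 [[1.8, -1.6], [-3.8, -1.6]]
1.02 [[2.9, -1.5], [-5.2, -2.6]]
1.04 [[3.9, -1.5], [-6.7, -3.6]]
1.06 [[5.0, -1.4], [-8.1, -4.5]]
1.08 [[6.0, -1.2], [-9.6, -5.5]]
1.1 [[7.1, -1.1], [-11.1, -6.4]]
[0.0005, -0.026, 0.0079, -0.001, 0.001, 0.001, 0]
[0.0005, -0.026, 0.0079, -0.001, 0.001, 0.001, 0]
[0.0004, -0.026, 0.0079, -0.001, 0.001, 0.001, 0]
[0.0004, -0.026, 0.0079, -0.001, 0.001, 0.001, 0]
```

The drawer reads shut (offset 64.9 mm against 65 nominal), and the mark is about 0.955 rad. Next I'll move over the flap bar and descend.

Request:
{"api": "drive_tool", "payload": {"moves": [[[0,-0.026,0,0,0,0,0],[0.001,-0.026,0,0,0,0,0],[0.001,-0.026,0,0,0,0,0],[0,-0.026,0,0,0,0,0],[0,0,0.03,0,0,0,0],[0,0,0.03,0,0,0,0],[0,0,0.02,0,0,0,0],[0,0,0,0,0,0,0]]]}}

```text
clock: 5.92
position: [559.7, 127.5, 158.2]
ee_rot: [-0.682, 0.731, 0.002, -0.006]
contact_force: [-0.9, -1.0, -0.4]
gripper_width: 85.1
```

Request:
{"api": "drive_tool", "payload": {"moves": [[[0,0,0.01,0,0,0,0],[0,0,0,0,0,0,100],[0,0,0,0,0,0,180],[0,0,0,0,0,0,255],[0,0,0,0,0,0,255],[0,0,0,0,0,0,255],[0,0,0,0,0,0,255],[0,0,0,0,0,0,255]]]}}

```text
clock: 6.58
position: [566.7, 129.3, 156.6]
ee_rot: [-0.683, 0.73, -0.003, 0.004]
contact_force: [9.6, -3.2, -5.0]
gripper_width: 9.1
```

Run:
```python
from h import *
s=read_state();print(s["clock"],s["position"],s["contact_force"],s["joints"].round(3),s["gripper_width"],R.from_quat(s["ee_rot"]).as_matrix().round(3).tolist())
```

```text
6.5833 [566.68863238 129.33560456 156.59735453] [ 9.61745504 -3.20024672 -4.96302701] [ 0.505  0.379 -0.226  0.004 -0.958 -0.574] 9.142859109494372 [[-0.067, -0.998, 0.009], [-0.998, 0.067, 0.001], [-0.002, -0.009, -1.0]]
```

The gripper holds the bar (width 9 mm, light load). Next I'll plan the arc, with the tool partly following the flap's tilt.

```bash
cat >> h.py <<'E'
yaw=-.0721;AX=np.array([np.cos(yaw),np.sin(yaw),0])
def arc(a0,a1,t0,t1,n):
    b=.2792
    f=lambda a,t:(R.from_rotvec([0,t,0]).apply([0,0,-11]),np.array([-156*np.cos(a+b),0,156*np.sin(a+b)]))
    for i in range(n):
        A=[a0+(a1-a0)*(i+k)/n for k in(0,1)];T=[t0+(t1-t0)*(i+k)/n for k in(0,1)]
        d=sum(f(A[1],T[1]))-sum(f(A[0],T[0]))
        c=R.from_rotvec([0,-T[0],0]).apply(d)  # cabinet axes in untilted tool: tool y=-x, z=-z
        print([0,round(-c[0]/1000,4),round(-c[2]/1000,4),round(-(T[1]-T[0]),4),0,0,255])
def angle():
    s=read_state();r=R.from_quat(s["ee_rot"]);g=s["position"]-11*r.as_matrix()[:,2]
    fb=np.array([566,129.5,0]);h=fb+150*AX;x=(h-g)@AX
    print(s["clock"],"grasp",g.round(1),"rad",np.hypot(x,g[2]-125.5).round(1),"angle",round(np.arctan2(g[2]-125.5,x)-.2792,3),s["contact_force"].round(1),s["gripper_width"],s["joints"].round(2))
E
python3 -c "
from h import *
angle();arc(0,.955,0,.3,24)"
```

```text
6.5833 grasp [566.6 129.3 167.6] rad 155.2 angle -0.005 [ 9.6 -3.2 -5. ] 9.142859109494372 [ 0.5   0.38 -0.23  0.   -0.96 -0.57]
[0, np.float64(-0.0017), np.float64(-0.0059), -0.0125, 0, 0, 255]
[0, np.float64(-0.0019), np.float64(-0.0059), -0.0125, 0, 0, 255]
[0, np.float64(-0.002), np.float64(-0.0058), -0.0125, 0, 0, 255]
[0, np.float64(-0.0022), np.float64(-0.0058), -0.0125, 0, 0, 255]
[0, np.float64(-0.0023), np.float64(-0.0057), -0.0125, 0, 0, 255]
[0, np.float64(-0.0025), np.float64(-0.0056), -0.0125, 0, 0, 255]
[0, np.float64(-0.0026), np.float64(-0.0056), -0.0125, 0, 0, 255]
[0, np.float64(-0.0028), np.float64(-0.0055), -0.0125, 0, 0, 255]
[0, np.float64(-0.0029), np.float64(-0.0054), -0.0125, 0, 0, 255]
[0, np.float64(-0.0031), np.float64(-0.0053), -0.0125, 0, 0, 255]
[0, np.float64(-0.0032), np.float64(-0.0052), -0.0125, 0, 0, 255]
[0, np.float64(-0.0034), np.float64(-0.0051), -0.0125, 0, 0, 255]
[0, np.float64(-0.0035), np.float64(-0.005), -0.0125, 0, 0, 255]
[0, np.float64(-0.0036), np.float64(-0.0049), -0.0125, 0, 0, 255]
[0, np.float64(-0.0038), np.float64(-0.0048), -0.0125, 0, 0, 255]
[0, np.float64(-0.0039), np.float64(-0.0047), -0.0125, 0, 0, 255]
[0, np.float64(-0.004), np.float64(-0.0046), -0.0125, 0, 0, 255]
[0, np.float64(-0.0042), np.float64(-0.0045), -0.0125, 0, 0, 255]
[0, np.float64(-0.0043), np.float64(-0.0044), -0.0125, 0, 0, 255]
[0, np.float64(-0.0044), np.float64(-0.0042), -0.0125, 0, 0, 255]
[0, np.float64(-0.0045), np.float64(-0.0041), -0.0125, 0, 0, 255]
[0, np.float64(-0.0046), np.float64(-0.004), -0.0125, 0, 0, 255]
[0, np.float64(-0.0047), np.float64(-0.0039), -0.0125, 0, 0, 255]
[0, np.float64(-0.0048), np.float64(-0.0037), -0.0125, 0, 0, 255]
```

Request:
{"api": "drive_tool", "payload": {"moves": [[[0,-0.0017,-0.0059,-0.0125,0,0,255],[0,-0.0019,-0.0059,-0.0125,0,0,255],[0,-0.002,-0.0058,-0.0125,0,0,255],[0,-0.0022,-0.0058,-0.0125,0,0,255]]]}}

```text
clock: 6.92
position: [573.7, 128.8, 177.9]
ee_rot: [-0.682, 0.731, 0.017, -0.015]
contact_force: [9.8, -0.9, -10.6]
gripper_width: 9.0
```

Request:
{"api": "drive_tool", "payload": {"moves": [[[0,-0.0023,-0.0057,-0.0125,0,0,255],[0,-0.0025,-0.0056,-0.0125,0,0,255],[0,-0.0026,-0.0056,-0.0125,0,0,255],[0,-0.0028,-0.0055,-0.0125,0,0,255]]]}}

```text
clock: 7.25
position: [584.1, 128.2, 198.7]
ee_rot: [-0.682, 0.73, 0.037, -0.033]
contact_force: [6.6, 0.3, -9.9]
gripper_width: 9.1
```

```bash
python3 -c "
from h import *
angle()"
```

```text
7.25 grasp [585.2 128.1 209.6] rad 155.5 angle 0.293 [ 6.6  0.3 -9.9] 9.088043801524405 [ 0.46  0.42 -0.03 -0.05 -1.21 -0.51]
```

Request:
{"api": "drive_tool", "payload": {"moves": [[[0,-0.0029,-0.0054,-0.0125,0,0,255],[0,-0.0031,-0.0053,-0.0125,0,0,255],[0,-0.0032,-0.0052,-0.0125,0,0,255],[0,-0.0034,-0.0051,-0.0125,0,0,255],[0,-0.0035,-0.005,-0.0125,0,0,255],[0,-0.0036,-0.0049,-0.0125,0,0,255]]]}}

```text
clock: 7.75
position: [604.8, 126.7, 226.1]
ee_rot: [-0.68, 0.728, 0.066, -0.062]
contact_force: [-2.6, 2.9, -2.0]
gripper_width: 8.8
```

Request:
{"api": "drive_tool", "payload": {"moves": [[[0,-0.0038,-0.0048,-0.0125,0,0,255],[0,-0.0039,-0.0047,-0.0125,0,0,255],[0,-0.004,-0.0046,-0.0125,0,0,255],[0,-0.0042,-0.0045,-0.0125,0,0,255],[0,-0.0043,-0.0044,-0.0125,0,0,255],[0,-0.0044,-0.0042,-0.0125,0,0,255]]]}}

```text
clock: 8.25
position: [633.6, 124.8, 249.8]
ee_rot: [-0.677, 0.724, 0.094, -0.088]
contact_force: [-6.6, 2.4, 1.5]
gripper_width: 9.0
```

Request:
{"api": "drive_tool", "payload": {"moves": [[[0,-0.0045,-0.0041,-0.0125,0,0,255],[0,-0.0046,-0.004,-0.0125,0,0,255],[0,-0.0047,-0.0039,-0.0125,0,0,255],[0,-0.0048,-0.0037,-0.0125,0,0,255],[0,0,0,0,0,0,255],[0,0,0,0,0,0,255]]]}}

```text
clock: 8.75
position: [656.9, 123.3, 262.3]
ee_rot: [-0.675, 0.722, 0.11, -0.103]
contact_force: [-5.2, 2.1, 6.5]
gripper_width: 9.0
```

Run:
```python
from h import *
angle()
o=np.zeros((400,800,3),np.uint8)
for n,(x0,y0,off) in dict(scene=(285,95,0),side=(225,195,400)).items():
    im=get_image(n);cv2.imwrite(f"pics/{n}_end.png",im)
    o[:,off:off+400]=cv2.convertScaleAbs(cv2.resize(im[y0:y0+150,x0:x0+150],(400,400),interpolation=cv2.INTER_CUBIC),alpha=1.5)
cv2.imwrite("pics/end1.png",o)
```

```text
8.75 grasp [660.2 123.1 272.8] rad 157.5 angle 0.931 [-5.2  2.1  6.5] 9.02081887884526 [ 0.37  0.61  0.45 -0.13 -1.69 -0.43]
```

View pics/end1.png

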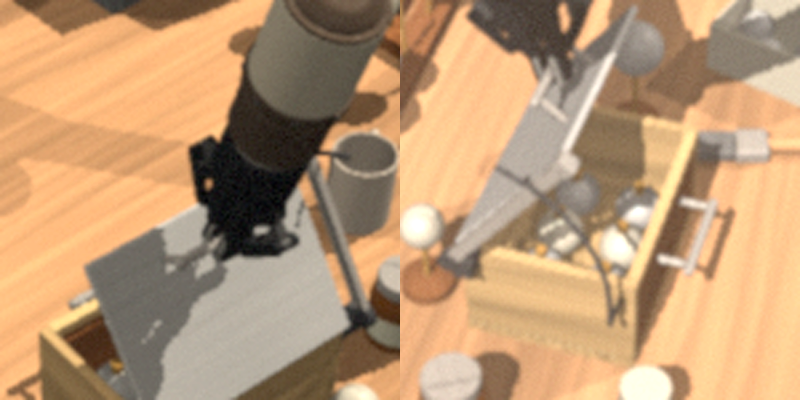

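The flap stands nearly parallel to the index arm. Its front -y corner is at crop (87,266) in the scene panel and (634,10) in the side panel. The arm tip, now clear against the cabinet, is at about (569,160) in the side panel. I'll check both numerically.

Run:
```python
from h import *
q=np.load("qc.npy");k=400/150
S=lambda x,y:np.array([285+x/k,95+y/k]);D=lambda x,y:np.array([225+(x-400)/k,195+y/k])
def fl(a,y,nz): c,s=np.cos(a),np.sin(a);return (90-180*c+nz*s,y,125.5+180*s+nz*c)
for a in np.arange(.85,1.06,.02):
    print(round(a,2),(proj(W(q,fl(a,-120,8)),"scene")[0]-S(87,266)).round(1),(proj(W(q,fl(a,-120,4)),"side")[0]-D(634,10)).round(1),
     "tip",(proj(W(q,local(0,a)["tip"]),"side")[0]-D(569,160)).round(1))
o=np.zeros((400,800,3),np.uint8)
for n,(x0,y0,off) in dict(scene=(285,95,0),side=(225,195,400)).items():
    im=cv2.convertScaleAbs(cv2.resize(cv2.imread(f"pics/{n}_end.png")[y0:y0+150,x0:x0+150],(400,400),interpolation=cv2.INTER_CUBIC),alpha=1.5)
    px=lambda l:np.int32((proj(W(q,l),n)-[x0,y0])*k)
    for a,col in((.93,(0,0,255)),):
        c,s=np.cos(a),np.sin(a);nz=8 
        H=lambda y:(90+nz*s,y,125.5+nz*c)
        cv2.polylines(im,[px([H(-120),fl(a,-120,nz),fl(a,120,nz),H(120)])],0,col,1)
    cv2.polylines(im,[px([(90,146,125.5),local(0,.955)["tip"]])],0,(0,255,0),1)
    o[:,off:off+400]=im
cv2.imwrite("pics/end2.png",o)
```

```text
0.85 [-5.1 -1.2] [5.8 0.2] tip [6.3 6.9]
0.87 [-4.4 -1.2] [ 4.9 -0.6] tip [5.  5.8]
0.89 [-3.6 -1.1] [ 3.9 -1.5] tip [3.7 4.7]
0.91 [-2.9 -1.1] [ 2.9 -2.3] tip [2.4 3.6]
0.93 [-2.1 -1. ] [ 1.9 -3.2] tip [1.1 2.5]
0.95 [-1.3 -0.9] [ 0.9 -4. ] tip [-0.3  1.5]
0.97 [-0.6 -0.7] [-0.2 -4.8] tip [-1.7  0.5]
0.99 [ 0.2 -0.5] [-1.2 -5.5] tip [-3.1 -0.6]
1.01 [ 1.1 -0.3] [-2.3 -6.3] tip [-4.5 -1.6]
1.03 [ 1.9 -0.1] [-3.4 -7.1] tip [-5.9 -2.6]
1.05 [2.7 0.2] [-4.5 -7.8] tip [-7.4 -3.5]
```

View pics/end2.png

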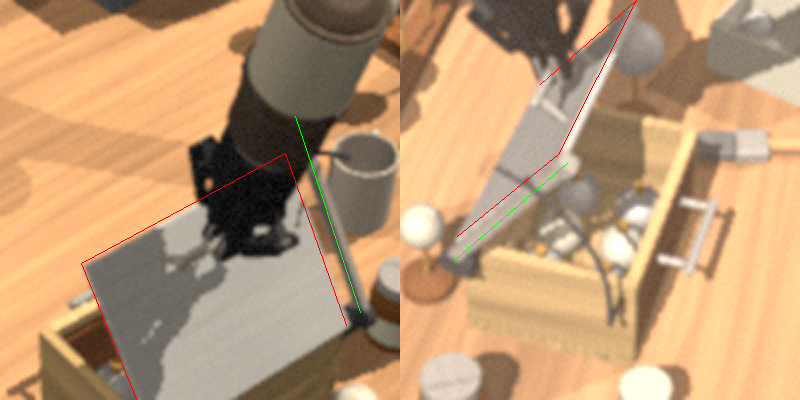

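The image estimates put the flap at about 0.97 and the mark at about 0.955, and the kinematics give 0.93 for the flap. All are well inside 0.07. I'll hold to confirm it is still, then hand in.

Request:
{"api": "drive_tool", "payload": {"moves": [[[0,0,0,0,0,0,255],[0,0,0,0,0,0,255],[0,0,0,0,0,0,255],[0,0,0,0,0,0,255],[0,0,0,0,0,0,255],[0,0,0,0,0,0,255],[0,0,0,0,0,0,255],[0,0,0,0,0,0,255]]]}}

```text
clock: 9.52
position: [656.8, 123.3, 262.3]
ee_rot: [-0.675, 0.722, 0.11, -0.102]
contact_force: [-3.7, 2.0, 6.0]
gripper_width: 9.0
```

```bash
python3 -c "
from h import *
angle();print(abs(read_state()['joint_vel']).max());job_done()"
```

```text
9.5167 grasp [660.  123.1 272.8] rad 157.5 angle 0.93 [-3.7  2.   6. ] 8.963515095248761 [ 0.37  0.61  0.45 -0.13 -1.69 -0.43]
0.001788367216697366
the job is handed in; nothing more can be done
```

I pushed the drawer shut, then gripped the flap bar, lifted the flap along its arc to the index arm's angle, and handed in at about 9.5 s with the gripper still holding it.

- **Drawer:** the push stopped against about 25 N. Afterwards the wrist view put the two bars 64.9 mm apart, against 65 mm nominal when shut.
- **Flap angle:** the estimates disagreed a little. The gripper position gave 0.93 rad and the images about 0.97 to 0.985 rad. The index arm measured about 0.955 rad, so every estimate lies within about 0.03 rad of it; the limit is 0.07.
- **Grip and stillness:** the fingers read about 9 mm on the bar, narrower than its nominal 11 mm. The TCP moved 0.1 mm or less over the last 0.7 s.
- **Surroundings:** the index arm tip showed no shift in the final side picture. The bystanders were only judged by eye, and the gripper hid part of the scene.

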